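# Tare the shop scale, load the scrap brass valve and store its weight

### The job

Weigh the scrap brass valve: with the tub empty, press the blue key on the scale's sloped console until it registers, set the valve down gently in the tub and let go, then press the green key the same way to store the weight. Press firmly without mashing, touch neither tub nor pan while a key is down, press blue only with the tub empty and green only with the valve in it, and never the red key. Leave the tub on the pan with the valve in it, and everything else on the bench where it is.

Things in the scene. Friction and masses are not known exactly. Their poses are not given: they have to be found in the camera images.
- scale: Grey bench scale, fixed, 320 mm wide (y), 316 deep (x). Origin: centre of its footprint, z up. Its front faces its own -x: a console face sloping 40 degrees (25 mm high at the front, 85 mm at the top), with a blank display and, near the upper edge, three keys in a row: blue, green, red toward -y. The tub's rim, 192 mm up, overhangs the key centres by 8 mm, so lean the tool back.
- pan: Steel weighing pan of the scale, fixed, 218 mm deep (x), 318 wide (y), floor 6 mm thick, rim 2 mm thick and 5 mm above the floor. Origin: centre of its underside, 112 mm above the bench and 3 mm toward the scale's +x; axes as the scale. Its front edge is 40 mm straight above the key centres.
- tub: Orange plastic open tub, loose, standing empty on the pan, 0.6 kg, 206 mm deep (x), 300 wide (y), 74 high, walls and floor 4 mm, with a grip rim standing out 13 mm all round at the top, its edge turned down 12 mm. Origin: centre of its underside, on the pan floor 118 mm above the bench; z up, x and y nearly along the scale's.
- tare_key_top (a point): Centre of the top of the BLUE key (zero): a membrane key 28 mm up the slope (point x) by 36 mm along the row (point y), 3 mm proud of the console face. Site z points straight out of the face, 40 degrees off vertical toward the scale's front; press along -z. Key centres are 50 mm apart, neighbours 14 mm clear.
- store_key_top (a point): Centre of the top face of the GREEN key (store weight), 50 mm to the right (scale -y) of the blue one; same size and axes.
- power_key_top (a point): Centre of the top face of the RED key (power off, leave alone), 100 mm to the right (scale -y) of the blue one; same size and axes.
- key_tare (a joint): Inward travel of the blue key, m: 0 at rest, 0.0018 at its stop. It hardly moves: a stiff spring, 5 N per mm, straight into the face. It registers when kept past 0.001 m (5 N) for 0.2 s, bottoms at 9 N, is ruined above 30 N, and springs back when let go.
- key_store (a joint): Inward travel of the green key in m; same behaviour as the blue key.
- key_power (a joint): Inward travel of the red key in m; same behaviour. Touched lightly it does nothing; it switches the scale off at 0.001 m.
- valve: Scrap brass valve, loose, 0.5 to 0.8 kg, standing on hexagon flats. Horizontal body 132 mm long (x), 46 mm wide and high, boss to 52 mm; from its middle rise a 32 mm hexagon nut (50 to 62 mm high) and a round cap, 30 mm in diameter, 62 to 98 mm high, to grip from above in any direction. Origin: centre of its underside, below the cap; z up.
- tee: Bystander: black steel pipe tee lying on the bench, run 110 mm long along its x, branch 58 mm toward its +y, 48 mm in diameter. Origin: under the middle of the run.
- bottle: Bystander: white leak-spray bottle with yellow label and red cap, 60 mm in diameter, 165 mm tall, standing upright. Origin: centre of its base.
- wrench: Bystander: steel wrench 190 mm long lying on the bench along its x. Origin: underside, mid-length.
Not all that is in view belongs to the job. Several things have the shape of the valve; the one meant has the colours described above.

How it is judged (in metres and radians):
On the way, in this order (a step that is already met when the one before it is completed fails the run):
1. the blue key is pressed until it registers, the tub standing empty on the pan (value of joint key_tare above 0.001 m and x of tub in the frame of pan between -0.012 and 0.012 m and y of tub in the frame of pan between -0.015 and 0.015 m and z of tub in the frame of pan between 0.002 and 0.012 m and angle between tub's own z axis and vertical below 0.05 rad), for 0.2 s.
2. the valve lies still in the tub, let go (x of valve in the frame of tub between -0.095 and 0.095 m and y of valve in the frame of tub between -0.145 and 0.145 m and z of valve in the frame of tub between -0.005 and 0.06 m and linear speed of valve below 0.03 m/s and contact force between the fingers and valve below 0.1 N), for 0.3 s.
3. the green key is pressed until it registers, the valve in the tub (value of joint key_store above 0.001 m and x of valve in the frame of tub between -0.095 and 0.095 m and y of valve in the frame of tub between -0.145 and 0.145 m and z of valve in the frame of tub between -0.005 and 0.06 m), for 0.2 s.
At the end, for the whole second after the job is handed in: The valve lies at rest inside the tub (its origin within 95 mm by 145 mm of the tub's centre and less than 60 mm above the tub's underside), the tub stands level on the pan (within 12 mm front to back and 15 mm sideways of the pan's centre), and all three keys are let go (x of valve in the frame of tub between -0.095 and 0.095 m and y of valve in the frame of tub between -0.145 and 0.145 m and z of valve in the frame of tub between -0.005 and 0.06 m and linear speed of each of valve, tub below 0.03 m/s and x of tub in the frame of pan between -0.012 and 0.012 m and y of tub in the frame of pan between -0.015 and 0.015 m and z of tub in the frame of pan between 0.002 and 0.012 m and angle between tub's own z axis and vertical below 0.05 rad and value of joint each of key_tare, key_store, key_power below 0.0004 m); the robot touches nothing.
It fails at once if a wrong key is pressed: red at any time, green without the valve in the tub, or blue with it in the tub (value of joint key_power above 0.001 m or (value of joint key_store above 0.001 m and not (x of valve in the frame of tub between -0.095 and 0.095 m and y of valve in the frame of tub between -0.145 and 0.145 m and z of valve in the frame of tub between -0.005 and 0.06 m)) or (value of joint key_tare above 0.001 m and x of valve in the frame of tub between -0.095 and 0.095 m and y of valve in the frame of tub between -0.145 and 0.145 m and z of valve in the frame of tub between -0.005 and 0.06 m)).
It fails at once if a key is mashed with more than 30 N (contact force between anything else and key_tare above 30 N or contact force between anything else and key_store above 30 N or contact force between anything else and key_power above 30 N).
It fails at once if the robot touches the tub or pan while a key is down (value of joint any of key_tare, key_store above 0.0005 m and (contact force between any of the arm, the fingers and tub above 1 N or contact force between any of the arm, the fingers and pan above 1 N)).
It fails at once if the valve is dropped or thrown (it falls free faster than 0.8 m/s, a drop of about 30 mm) (contact force between the fingers and valve below 0.1 N and linear speed of valve above 0.8 m/s).
It fails at once if a bystander is moved more than 25 mm or the bottle is knocked over (distance of any of tee, bottle, wrench from where it was at the start of the episode above 0.025 m or angle between bottle's own z axis and vertical above 0.5 rad).
It also fails if it takes over 72 s, if anything falls off the work surface, if the arm or the gripper's body presses on something with over 40 N, if the wrist force passes 120 N, or if a joint passes its speed limit or range.

### The arm

A 6-joint arm with a two-finger parallel gripper is mounted at the origin on the work surface. World frame = base frame: x ahead of the robot, y to its left, z up, the work surface at z = 0. Lengths are in m, angles in degrees, forces in N, time in s.
With the tool pointing down it reaches from about 0.3 to 0.75 m from the base axis. Payload 8.5 kg.
Tool frame: the origin (TCP) lies at the very end of the fingers, on their centre line; the grasp point (between the pads) lies 19 mm behind it (hold_point_z is the distance from the TCP to the grasp point, in m); z points along the fingers, y is the direction in which the jaws open and shut (so a half turn about z gives the same grasp; the last joint's range is limited). The gripper opens to 85 mm and grips with 20 to 120 N. Pads are 22 mm wide; open, the fingers measure 114 mm over their backs; the gripper's body (76 mm by 85 mm) begins 54 mm behind the grasp point. The pads swing forward as they close: fully open they stand 13 mm farther back than shut.
Start: joints at [60.774, 21.807, 74.336, -0, 83.858, -12.336], TCP at [0.16, 0.526, 0.231] pointing down, gripper open.
Joint ranges: [-178.18, 178.18], [-50.72, 133.34], [12.68, 142.11], [-81.47, 261.47], [9.98, 163.14], [-165.26, 165.26]. Speed limits (degrees/s): [136.94, 136.94, 180, 180, 180, 180].

### API

Orientations are given as a 3x3 rotation matrix whose columns are the frame's x, y, z axes.
In Python, from rig import observe, get_image, close_job, hold_point_z gives the robot as it stands. The module is installed in compiled form; this text tells all that it offers.
- The arm moves only by the tool jog_arm, never from a script. Its arguments are lists of equal length, an entry for each row: "travel": the shift along the world's x, y, z in m, a list of three; "dr": the turn, a rotation vector about the world's x, y, z in rad, a list of three. In form: {"travel": [[x, y, z], ...], "dr": [[rx, ry, rz], ...]}. A call has 1 to 20 rows; each row shifts and turns the commanded pose from where the row before left it; what a row does not reach is not made up. A row lasts 1/12 s, in which the tool goes at most 41.7 mm and 7.16 degrees, less where a joint would pass 70% of its speed; a pose out of reach is approached as far as the arm can. A call with a gripper value outside its range is refused whole. "jaw" is the finger opening in m, from 0 to 0.0854, set as the call begins (left out, the last holds). The fingers move at their own pace and stop on an object; "newtons" is the grip in N (left out, the last holds). Time passes only in rows, so rows that do not move let the fingers close. It gives the time, the measured TCP pose, the force and the opening at its end, in the units of the state.
- observe(): the state, without advancing time (a new reading comes with each control period).
- get_image(name): name is "side" or "top" or "wrist"; returns a dict with "color" (480x640x3 uint8, red, green, blue), "fovy" (degrees; the focal length in pixels is half the picture's height over the tangent of half this angle, whatever the lens; pixels are square), "cx", "cy" (the principal point, pixels), "k1" (the pictures are not rectified: a ray, as slopes to the right and down, at radius r is drawn at 1 + k1 r^2 times it, then the intrinsics apply), "R" (3x3) and "t" (3): a world point X has camera coordinates R X + t. Camera axes: x right, y down, z forward; pixel columns grow to the right and rows downward; lengths in m; the calibration is good to about 2 mm. A picture is of the moment at which its call begins. There is no depth.
- close_job(): hands the job in, once; it reports no verdict.
The state is a dict: "time_s": time; "q": joint angles; "qvel": joint speeds; "joint_efforts": joint torques, N m; "position": TCP position; "tool_rot": TCP orientation; "ft_force": force on the tool from outside, world axes, zero at the start; "wrist_torque": the same for the moment, N m; "grip_width": finger opening in m.
Only numpy, scipy, OpenCV 4.12 (cv2) and the standard library are available. Lean on these libraries where they do the work, as an engineer would, in place of code of your own. Each camera call takes 0.05 s, during which the arm holds its last target.

## Working session

There is one attempt and no reset: what is moved stays moved. The work goes in short steps, Python scripts to look and compute and a tool call to move; the robot and the scene stay as the last step left them, time stands still between calls to the robot, and variables do not carry over. Pictures are saved under pics/ and viewed, and the job is handed in when it is done.

Besides the shell and the picture viewer there is one more tool, called after "Emit:" as a command line: name --argument value ..., lists and objects as JSON in quotes. jog_arm: Moves the arm, as the interface text tells. Its arguments: {"type":"object","properties":{"travel":{"type":"array"},"dr":{"type":"array"},"jaw":{"type":"number"},"newtons":{"type":"number"}},"required":["travel","dr"]}

```bash
mkdir -p pics; cat > h.py <<'E'
import numpy as np,cv2,pickle
from rig import observe,get_image,hold_point_z
def snap(name,tag):
    im=get_image(name); cv2.imwrite(f'pics/{tag}.png',im['color'][:,:,::-1]); pickle.dump(im,open(f'pics/{tag}.pkl','wb')); return im
def load(tag): return pickle.load(open(f'pics/{tag}.pkl','rb'))
def K(im):
    f=240/np.tan(np.radians(im['fovy'])/2); return f
def ray(im,u,v):
    f=K(im); d=np.array([(u-im['cx'])/f,(v-im['cy'])/f]); s=d.copy()
    for _ in range(30): s=d/(1+im['k1']*(s@s))
    R=np.array(im['R']);t=np.array(im['t'])
    w=R.T@np.array([s[0],s[1],1]); return -R.T@t,w/np.linalg.norm(w)
def atz(im,u,v,z):
    o,d=ray(im,u,v); return o+d*(z-o[2])/d[2]
def tri(*obs):
    A=np.zeros((3,3));b=np.zeros(3);rs=[ray(*x) for x in obs]
    for o,d in rs:
        P=np.eye(3)-np.outer(d,d);A+=P;b+=P@o
    X=np.linalg.solve(A,b); return X,[np.linalg.norm((np.eye(3)-np.outer(d,d))@(X-o)) for o,d in rs]
def proj(im,X):
    R=np.array(im['R']);c=R@X+np.array(im['t']);s=c[:2]/c[2];s=s*(1+im['k1']*(s@s));return s*K(im)+[im['cx'],im['cy']]
def crop(tag,u0,v0,u1,v1,out,k=4):
    im=load(tag)['color'][v0:v1,u0:u1,::-1]; cv2.imwrite(f'pics/{out}.png',cv2.resize(im,None,fx=k,fy=k,interpolation=cv2.INTER_CUBIC))
E
python3 - <<'E'
from h import *
for n in ['side','top','wrist']:
    im=snap(n,n+'0');print(n,im['fovy'],im['cx'],im['cy'],im['k1'],-np.array(im['R']).T@im['t'])
o=observe();print(o,hold_point_z)
E
```

```text
side 55.33019266376623 319.36552719867166 239.4037849224547 -0.02360393318665722 [ 0.43531191 -0.55039721  0.94134744]
top 57.37034395976052 317.78809241912825 229.1634143091434 -0.08173571130964512 [0.45605941 0.13805186 1.01483935]
wrist 64.89860490662765 321.65537465146286 238.34965645556264 0.0012229551199651582 [0.09297569 0.54608557 0.37304252]
{'time_s': 0.15, 'q': array([ 6.07745925e+01,  2.18345699e+01,  7.43719258e+01,  1.84307223e-04,
        8.38582343e+01, -1.23359331e+01]), 'qvel': array([ 0.09340367, -0.09360073, -0.03849158, -0.01447035,  0.10044753,
        0.0378464 ]), 'joint_efforts': array([ 2.33143444e-03, -4.48625028e+01, -2.31345749e+01, -1.65594770e-04,
        3.75276577e-03,  7.54716439e-05]), 'position': array([0.15968387, 0.52608208, 0.23084747]), 'tool_rot': array([[-9.56866803e-01,  2.90526442e-01, -5.54388447e-04],
       [ 2.90526868e-01,  9.56866328e-01, -9.84378641e-04],
       [ 2.44487613e-04, -1.10298398e-03, -9.99999362e-01]]), 'ft_force': array([1.48099789, 0.52566786, 0.0663424 ]), 'wrist_torque': array([ 0.03201459,  0.04314699, -0.02707313]), 'grip_width': 0.08531269737557967} 0.0187
```

View pics/side0.png

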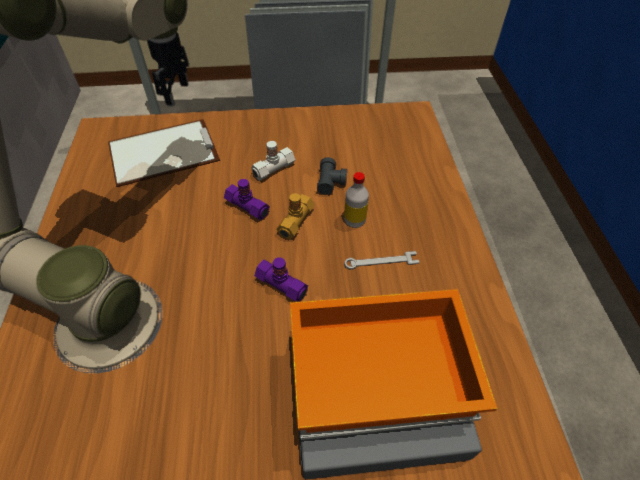

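View pics/top0.png

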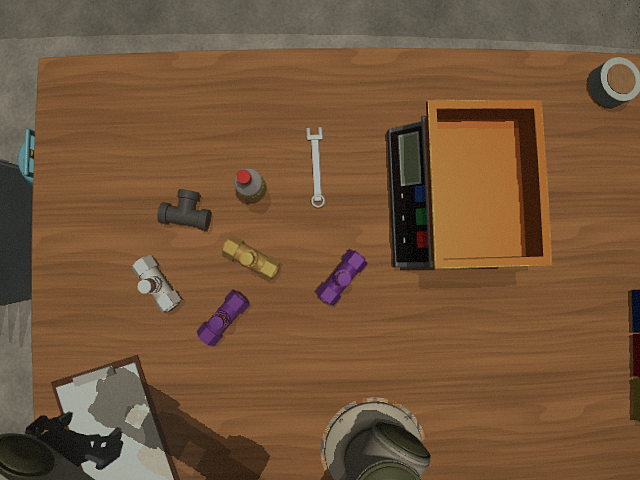

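View pics/wrist0.png

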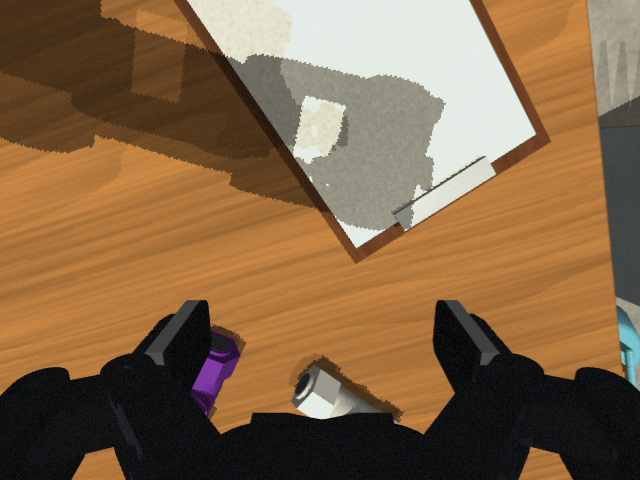

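The brass valve is at top (250,258). The keys are at (419,193) blue, (420,217) green and (421,238) red, and the scale front faces world +y. I'll enlarge these areas.

```bash
python3 - <<'E'
from h import *
crop('top0',380,90,560,280,'c1',4); crop('top0',210,225,300,295,'c2',8); crop('side0',265,180,335,250,'c3',8)
crop('side0',280,280,500,480,'c4',3)
E
```

```text
(no output)
```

View pics/c1.png

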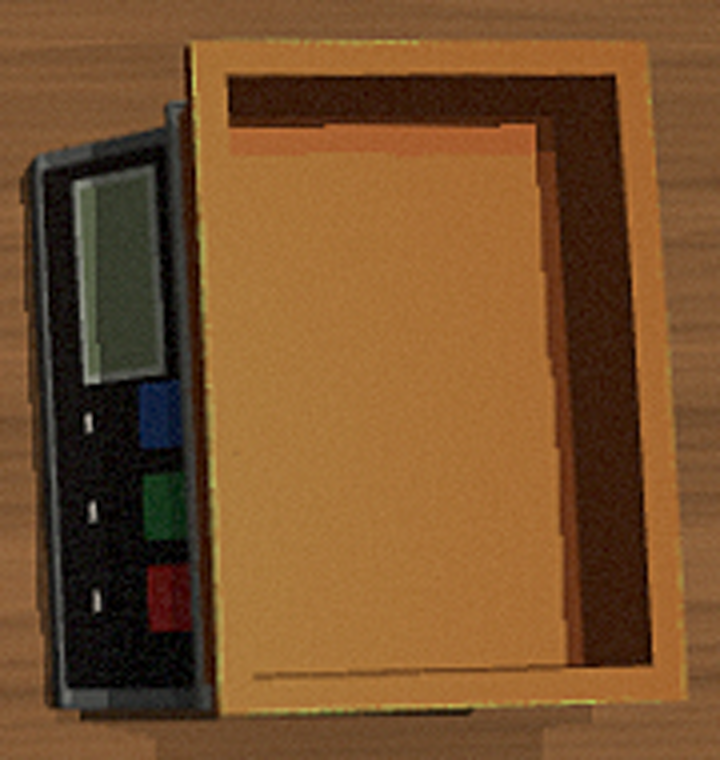

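View pics/c2.png

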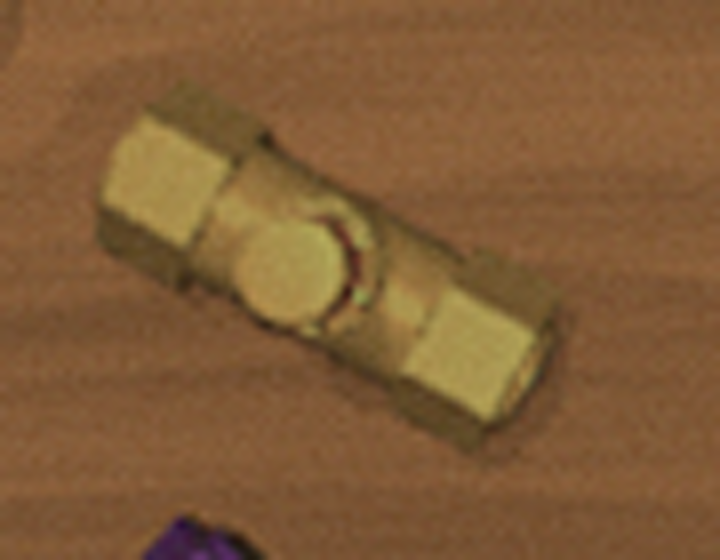

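View pics/c3.png

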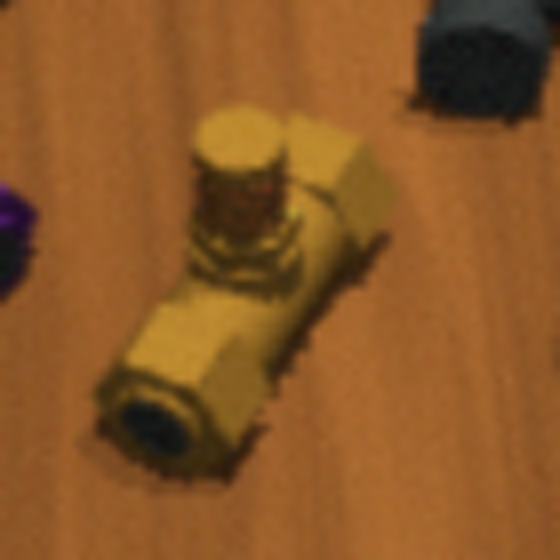

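View pics/c4.png

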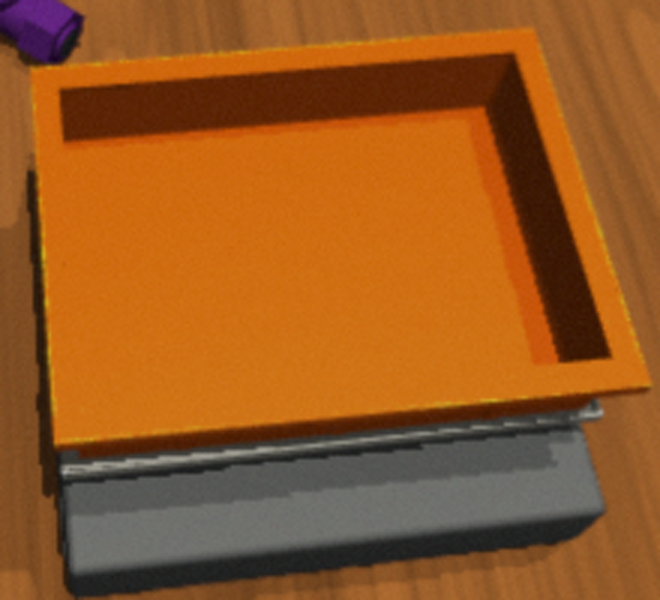

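```bash
python3 - <<'E'
from h import *
T=load('top0');S=load('side0')
def c(u0,v0,k,p): return (u0+(p[0]+.5)/k-.5, v0+(p[1]+.5)/k-.5)
X=tri((T,*c(210,225,8,(292,273))),(S,*c(265,180,8,(240,138))));print('cap',X)
# valve ends on flats z~.046
for p in [(168,178),(472,355)]: print('flat',atz(T,*c(210,225,8,p),.046))
a=[(190,41),(648,42),(686,698),(217,716)];b=[(533,29),(650,387),(55,444),(32,67)]
P=[]
for p,q in zip(a,b):
    x=tri((T,*c(380,90,4,p)),(S,*c(280,280,3,q)));P.append(x[0]);print('rim',x)
P=np.array(P);print(P.mean(0),np.linalg.norm(P-np.roll(P,-1,0),axis=1))
for i,j in((0,3),(1,2),(1,0),(2,3)): d=P[i]-P[j];print(np.degrees(np.arctan2(d[1],d[0])))
# keys: left edge = front lower edge: 14mm downslope of center => z .0725-14*sin40=.0635
for n,(u,v0,v1) in dict(b=(140,381,447),g=(143,474,540),r=(148,565,631)).items():
    print(n,[atz(T,*c(380,90,4,(u,v)),.0635) for v in(v0,v1)])
E
```

```text
cap (array([0.44778204, 0.27192307, 0.09832997]), [np.float64(0.0006697922903774379), np.float64(0.0006697922903774521)])
flat [0.47334704 0.31358614 0.046     ]
flat [0.42321761 0.23028959 0.046     ]
rim (array([ 0.74875421, -0.09419896,  0.19166682]), [np.float64(0.0001617207627970063), np.float64(0.00016172076279711724)])
rim (array([ 0.74919146, -0.32609658,  0.19322388]), [np.float64(0.0004502403347034187), np.float64(0.0004502403347031341)])
rim (array([ 0.42521875, -0.32726197,  0.19260894]), [np.float64(4.0975370939839005e-05), np.float64(4.0975370939709084e-05)])
rim (array([ 0.42331132, -0.0951949 ,  0.19168407]), [np.float64(0.000902046244980061), np.float64(0.0009020462449800693)])
[ 0.58661894 -0.21068811  0.19229593] [0.23190326 0.32397539 0.23207675 0.32544441]
0.17533874371022104
0.20610260157930527
-89.89196568049154
-89.52907946975854
b [array([ 0.60198276, -0.0945822 ,  0.0635    ]), array([ 0.56542114, -0.09334583,  0.0635    ])]
g [array([ 0.55049697, -0.09452361,  0.0635    ]), array([ 0.51419953, -0.09336343,  0.0635    ])]
r [array([ 0.50044359, -0.0957091 ,  0.0635    ]), array([ 0.46435035, -0.09461982,  0.0635    ])]
```

Emit:
jog_arm --travel '[[0.02, -0.02, 0.003], [0.02, -0.02, 0.003], [0.02, -0.022, 0.003], [0.02, -0.024, 0.003], [0.021, -0.024, 0.003], [0.021, -0.024, 0.003], [0.021, -0.024, 0.003], [0.021, -0.024, 0.003], [0.021, -0.024, 0.003], [0.021, -0.024, 0.003], [0.021, -0.024, 0], [0.021, -0.024, 0], [0.021, -0.024, 0], [0.022, -0.024, 0], [0.022, -0.024, 0], [0.022, -0.024, 0], [0.022, -0.024, 0], [0.022, -0.024, 0], [0.022, -0.024, 0], [0.022, -0.024, 0]]' --dr '[[0, 0, -0.064], [0, 0, -0.064], [0, 0, -0.064], [0, 0, -0.064], [0, 0, -0.064], [0, 0, -0.064], [0, 0, -0.064], [0, 0, -0.064], [0, 0, -0.064], [0, 0, -0.064], [0, 0, -0.064], [0, 0, -0.064], [0, 0, -0.064], [0, 0, -0.064], [0, 0, -0.064], [0, 0, -0.064], [0, 0, -0.064], [0, 0, -0.064], [0, 0, -0.064], [0, 0, -0.06]]' --jaw 0 --newtons 30

```text
time_s: 1.82
position: [0.5836, 0.0549, 0.261]
tool_rot: [[0.003, 1.0, -0.001], [1.0, -0.003, 0.0], [0.0, -0.001, -1.0]]
ft_force: [0.7, 0.5, 0.8]
grip_width: -0.0
```

Emit:
jog_arm --travel '[[0, -0.006, -0.006], [0, -0.006, -0.006], [0, -0.006, -0.006], [0, -0.006, -0.006], [0, -0.006, -0.008], [0, -0.006, -0.008], [0, -0.006, -0.008], [0, -0.006, -0.008], [0, -0.006, -0.008], [0, -0.006, -0.008], [0, 0, 0], [0, 0, 0]]' --dr '[[-0.07, 0, 0], [-0.07, 0, 0], [-0.07, 0, 0], [-0.07, 0, 0], [-0.07, 0, 0], [-0.07, 0, 0], [-0.07, 0, 0], [-0.07, 0, 0], [-0.07, 0, 0], [-0.07, 0, 0], [0, 0, 0], [0, 0, 0]]'

```text
time_s: 2.82
position: [0.5826, -0.0033, 0.1885]
tool_rot: [[-0.002, 1.0, -0.001], [0.766, 0.001, -0.643], [-0.643, -0.002, -0.766]]
ft_force: [-0.5, -0.4, 0.2]
grip_width: 0.0004
```

```bash
python3 - <<'E'
from h import *
o=observe();print(o['q'],o['position'],o['ft_force'],o['time_s']);snap('wrist','w1');snap('top','t1')
E
```

```text
[  4.36012341  32.2524066   74.27818754 -40.56958298  80.22056577
  13.91527281] [ 0.58263613 -0.00325147  0.18853692] [-0.53286528 -0.41112009  0.21610232] 2.8167
```

View pics/w1.png

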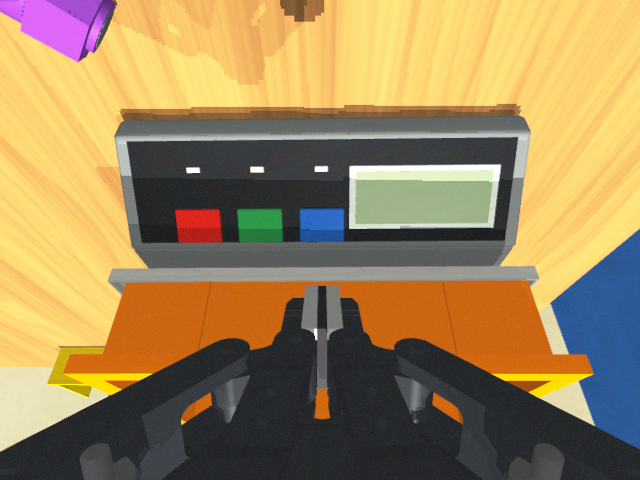

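View pics/t1.png

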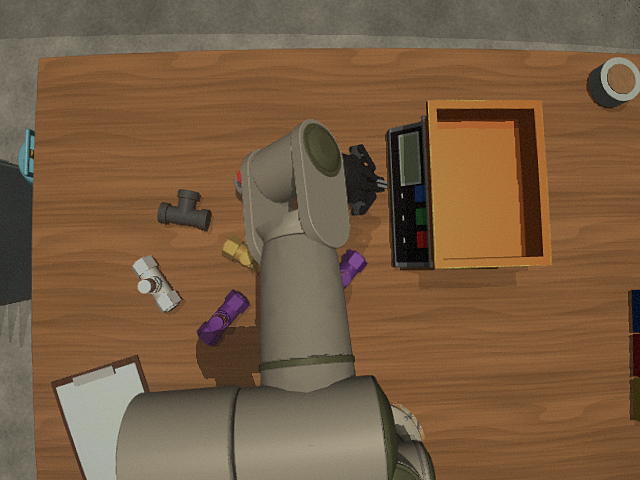

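```bash
python3 - <<'E'
from h import *
T=load('top0');S=load('side0');W=load('w1');T1=load('t1')
crop('w1',160,150,360,290,'c5',4)
print('bottle cap',tri((T,242.5,177),(S,358.5,177)))
print('wrist cam',-np.array(W['R']).T@W['t'])
for u,v in [(345,209),(300,209)]: print(atz(W,u,v,.0635))
print('elbow housing low pt? side')
snap('side','s1')
E
```

```text
bottle cap (array([0.60857463, 0.2688259 , 0.15800963]), [np.float64(0.0001728667287209707), np.float64(0.00017286672872104706)])
wrist cam [0.58332258 0.14177763 0.25212604]
[ 0.60199932 -0.09620081  0.0635    ]
[ 0.56590205 -0.09629624  0.0635    ]
elbow housing low pt? side
```

View pics/c5.png

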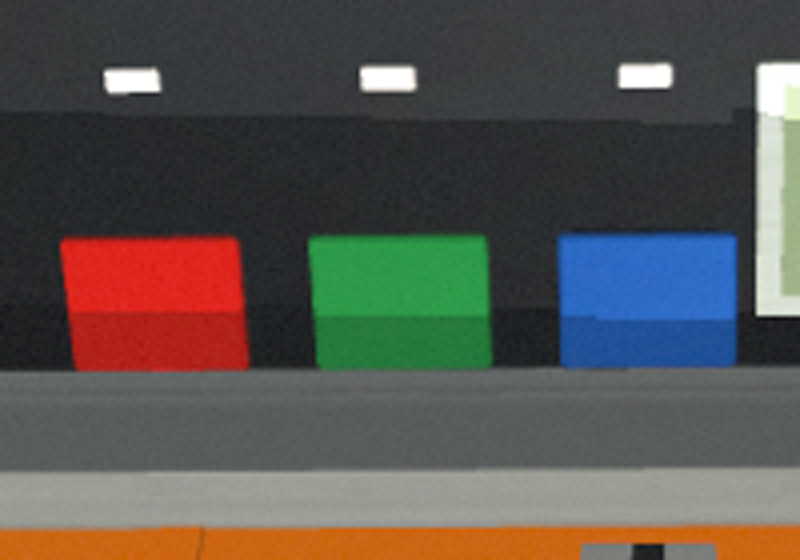

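View pics/s1.png

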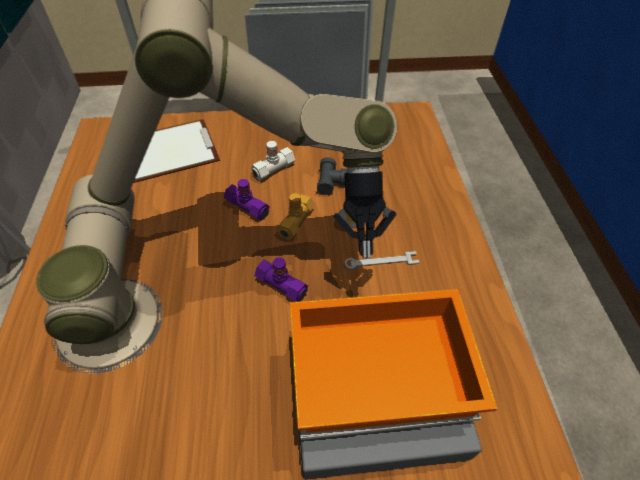

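Emit:
jog_arm --travel '[[0.001, -0.009, -0.01], [0, -0.009, -0.01], [0, -0.009, -0.01], [0, -0.009, -0.01], [0, -0.009, -0.01], [0, -0.009, -0.01], [0, -0.009, -0.01], [0, -0.008, -0.01], [0, -0.008, -0.01], [0, -0.008, -0.01], [0, 0, 0], [0, 0, 0]]' --dr '[[0, 0, 0], [0, 0, 0], [0, 0, 0], [0, 0, 0], [0, 0, 0], [0, 0, 0], [0, 0, 0], [0, 0, 0], [0, 0, 0], [0, 0, 0], [0, 0, 0], [0, 0, 0]]'

```text
time_s: 3.97
position: [0.5839, -0.0911, 0.09]
tool_rot: [[0.001, 1.0, -0.0], [0.765, -0.001, -0.644], [-0.644, 0.001, -0.765]]
ft_force: [0.4, 0.3, 0.2]
grip_width: -0.0001
```

```bash
python3 - <<'E'
from h import *
o=observe();print(o['q'],o['position'],o['ft_force'],o['time_s'])
p=o['position'];n=np.array([0,.643,.766]);print('gap',(p-[.584,-.1055,.0725])@n)
W=snap('wrist','w2');crop('w2',220,150,420,330,'c6',4);print(proj(W,p))
E
```

```text
[ -4.22786496  37.69019744  83.12157427 -45.41361934  64.37483647
  18.26639231] [ 0.58393846 -0.09114983  0.08995338] [0.35308552 0.28152293 0.22328732] 3.9667
gap 0.022596450259773006
[319.87567023 306.83095495]
```

View pics/c6.png

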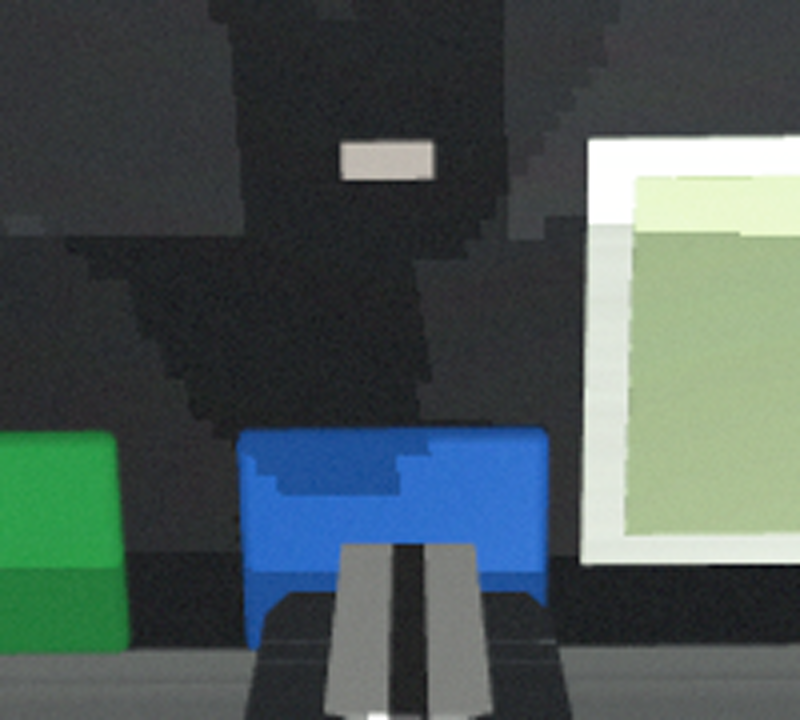

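Emit:
jog_arm --travel '[[-0.0005, -0.0022, -0.0027], [-0.0005, -0.0022, -0.0027], [-0.0005, -0.0022, -0.0027], [0, -0.0022, -0.0027], [0, -0.0022, -0.0027], [0, -0.0012, -0.0014], [0, 0, 0], [0, 0, 0]]' --dr '[[0, 0, 0], [0, 0, 0], [0, 0, 0], [0, 0, 0], [0, 0, 0], [0, 0, 0], [0, 0, 0], [0, 0, 0]]'

```text
time_s: 4.68
position: [0.5823, -0.103, 0.0743]
tool_rot: [[0.0, 1.0, -0.0], [0.765, -0.0, -0.644], [-0.644, -0.0, -0.765]]
ft_force: [-0.1, -0.2, 0.0]
grip_width: -0.0001
```

Emit:
jog_arm --travel '[[0, -0.0003, -0.0004], [0, -0.0003, -0.0004], [0, -0.0003, -0.0004], [0, -0.0003, -0.0004], [0, 0, 0], [0, 0, 0]]' --dr '[[0, 0, 0], [0, 0, 0], [0, 0, 0], [0, 0, 0], [0, 0, 0], [0, 0, 0]]'

```text
time_s: 5.18
position: [0.5824, -0.104, 0.0731]
tool_rot: [[0.0, 1.0, 0.001], [0.765, 0.0, -0.644], [-0.644, 0.001, -0.765]]
ft_force: [-0.6, 3.8, 3.4]
grip_width: 0.0
```

Emit:
jog_arm --travel '[[0, -0.0002, -0.0002], [0, -0.0002, -0.0002], [0, 0, 0], [0, 0, 0]]' --dr '[[0, 0, 0], [0, 0, 0], [0, 0, 0], [0, 0, 0]]'

```text
time_s: 5.52
position: [0.5824, -0.1044, 0.0727]
tool_rot: [[0.0, 1.0, 0.001], [0.765, 0.0, -0.644], [-0.644, 0.001, -0.765]]
ft_force: [-0.9, 3.9, 4.7]
grip_width: 0.0003
```

Emit:
jog_arm --travel '[[0, -0.0002, -0.0002], [0, -0.0002, -0.0002], [0, -0.0001, -0.0001], [0, 0, 0], [0, 0, 0], [0, 0, 0]]' --dr '[[0, 0, 0], [0, 0, 0], [0, 0, 0], [0, 0, 0], [0, 0, 0], [0, 0, 0]]'

```text
time_s: 6.02
position: [0.5825, -0.1046, 0.0724]
tool_rot: [[0.0, 1.0, 0.001], [0.765, 0.0, -0.644], [-0.644, 0.001, -0.765]]
ft_force: [-1.7, 6.5, 7.0]
grip_width: 0.0
```

Emit:
jog_arm --travel '[[0, -0.0001, -0.0002], [0, 0, 0], [0, 0, 0], [0, 0, 0]]' --dr '[[0, 0, 0], [0, 0, 0], [0, 0, 0], [0, 0, 0]]'

```text
time_s: 6.35
position: [0.5825, -0.1046, 0.0724]
tool_rot: [[0.0, 1.0, 0.001], [0.765, 0.0, -0.644], [-0.644, 0.001, -0.765]]
ft_force: [-2.9, 7.2, 8.0]
grip_width: -0.0
```

```bash
python3 - <<'E'
from h import *
o=observe();print(o['position'],o['ft_force'],o['time_s'])
W=snap('wrist','w3');crop('w3',220,180,420,330,'c7',4)
E
```

```text
[ 0.58245653 -0.10463694  0.0723612 ] [-2.88448329  7.15424978  8.03621806] 6.35
```

View pics/c7.png

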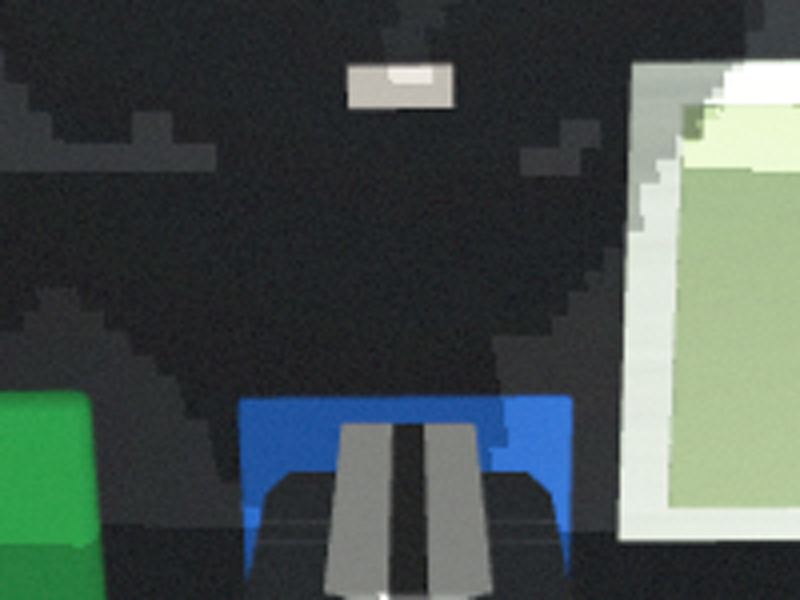

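Emit:
jog_arm --travel '[[0, 0.002, 0.0024], [0, 0.005, 0.006], [0, 0.008, 0.0095], [0, 0.01, 0.012], [0, 0.01, 0.012], [0, 0.01, 0.012], [0, 0.01, 0.012], [0, 0.01, 0.012], [0, 0.01, 0.012], [0, 0.008, 0.012], [-0.008, 0.008, 0.012], [-0.008, 0.008, 0.012], [-0.008, 0.008, 0.012], [-0.009, 0.014, 0.01], [-0.009, 0.017, 0.01], [-0.009, 0.017, 0.01], [-0.009, 0.02, 0], [-0.009, 0.02, 0], [-0.009, 0.02, 0], [-0.009, 0.02, 0]]' --dr '[[0, 0, 0], [0, 0, 0], [0, 0, 0], [0, 0, 0], [0, 0, 0], [0, 0, 0], [0, 0, 0], [0, 0, 0], [0, 0, 0], [0, 0, 0], [0.07, 0, 0], [0.07, 0, 0], [0.07, 0, 0], [0.07, 0, 0], [0.07, 0, 0], [0.07, 0, 0], [0.07, 0, 0], [0.07, 0, 0], [0.07, 0, 0], [0.07, 0, 0]]'

```text
time_s: 8.07
position: [0.4946, 0.1313, 0.2406]
tool_rot: [[-0.001, 1.0, 0.001], [1.0, 0.001, 0.004], [0.004, 0.001, -1.0]]
ft_force: [0.8, -0.4, -0.3]
grip_width: -0.0001
```

Emit:
jog_arm --travel '[[-0.007, 0.018, 0], [-0.007, 0.018, 0], [-0.007, 0.018, 0], [-0.007, 0.018, 0], [-0.007, 0.018, 0], [-0.006, 0.018, 0], [-0.003, 0.018, 0], [0, 0.01, 0], [0, 0, 0], [0, 0, 0]]' --dr '[[0, 0, 0], [0, 0, 0], [0, 0, 0], [0, 0, 0], [0, 0, 0], [0, 0, 0], [0, 0, 0], [0, 0, 0], [0, 0, 0], [0, 0, 0]]' --jaw 0.0854

```text
time_s: 8.9
position: [0.4512, 0.2659, 0.2397]
tool_rot: [[-0.001, 1.0, -0.0], [1.0, 0.001, -0.0], [-0.0, -0.0, -1.0]]
ft_force: [-0.1, 0.7, -0.4]
grip_width: 0.0853
```

```bash
python3 - <<'E'
from h import *
o=observe();print(o['q'],o['position'],o['ft_force'],o['time_s'],o['grip_width'])
W=snap('wrist','w4');print(proj(W,o['position']),proj(W,np.array([.4478,.2719,.098])))
E
```

```text
[ 1.75509749e+01  1.88164471e+01  7.75522422e+01 -8.43682618e-03
  8.36419683e+01  1.74808955e+01] [0.45121599 0.26590659 0.23971848] [-0.12680307  0.67146397 -0.37016353] 8.9 0.0853383716660457
[319.75452297 305.65852892] [316.09287093 216.08390686]
```

View pics/w4.png

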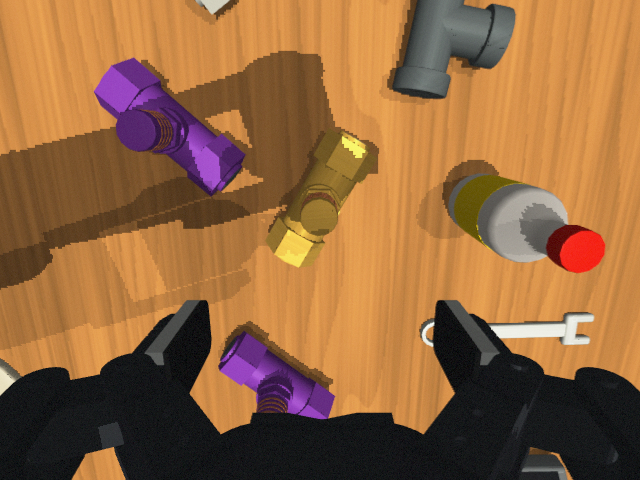

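Emit:
jog_arm --travel '[[-0.002, 0.006, -0.01], [0, 0, -0.018], [0, 0, -0.018], [0, 0, -0.018], [0, 0, -0.018], [0, 0, -0.018], [0, 0, -0.015], [0, 0, -0.01], [0, 0, -0.005], [0, 0, 0], [0, 0, 0]]' --dr '[[0, 0, 0], [0, 0, 0], [0, 0, 0], [0, 0, 0], [0, 0, 0], [0, 0, 0], [0, 0, 0], [0, 0, 0], [0, 0, 0], [0, 0, 0], [0, 0, 0]]'

```text
time_s: 9.87
position: [0.4494, 0.2717, 0.1097]
tool_rot: [[0.001, 1.0, 0.0], [1.0, -0.001, 0.0], [0.0, 0.0, -1.0]]
ft_force: [0.3, 0.1, 1.4]
grip_width: 0.0855
```

```bash
python3 - <<'E'
from h import *
o=observe();print(o['position'],o['ft_force'],o['time_s'])
W=snap('wrist','w5');p=o['position'];print(proj(W,p))
E
```

```text
[0.44944134 0.27167316 0.10970634] [0.29415087 0.14770201 1.3947105 ] 9.8667
[319.86022876 305.70515615]
```

View pics/w5.png

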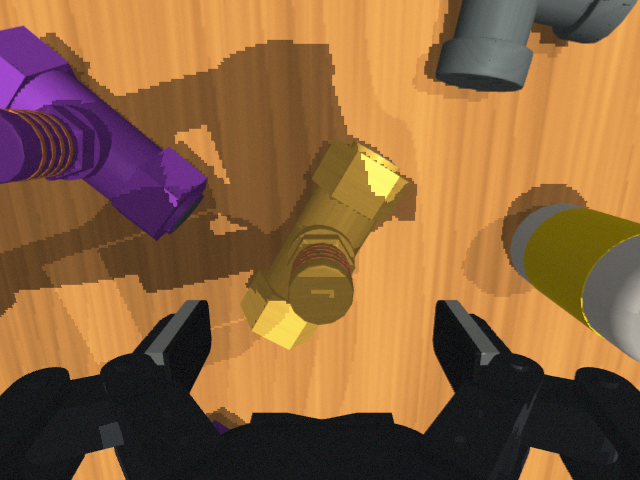

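Emit:
jog_arm --travel '[[0, 0.0015, -0.008], [0, 0, -0.01], [0, 0, -0.01], [0, 0, -0.008], [0, 0, -0.006], [0, 0, 0], [0, 0, 0]]' --dr '[[0, 0, 0], [0, 0, 0], [0, 0, 0], [0, 0, 0], [0, 0, 0], [0, 0, 0], [0, 0, 0]]'

```text
time_s: 10.5
position: [0.4493, 0.2734, 0.0676]
tool_rot: [[0.0, 1.0, -0.0], [1.0, -0.0, -0.0], [-0.0, -0.0, -1.0]]
ft_force: [0.2, 0.6, 1.1]
grip_width: 0.0855
```

Emit:
jog_arm --travel '[[0, 0, 0], [0, 0, 0], [0, 0, 0], [0, 0, 0], [0, 0, 0], [0, 0, 0], [0, 0, 0], [0, 0, 0]]' --dr '[[0, 0, 0], [0, 0, 0], [0, 0, 0], [0, 0, 0], [0, 0, 0], [0, 0, 0], [0, 0, 0], [0, 0, 0]]' --jaw 0 --newtons 60

```text
time_s: 11.17
position: [0.4493, 0.2734, 0.068]
tool_rot: [[0.0, 1.0, 0.0], [1.0, -0.0, 0.0], [0.0, 0.0, -1.0]]
ft_force: [-2.8, -1.2, 5.8]
grip_width: 0.0286
```

Emit:
jog_arm --travel '[[0, 0, 0.002], [0, 0, 0.005], [0, 0, 0.01], [0, 0, 0.015], [0, 0, 0.02], [0, 0, 0.02], [0, 0, 0.02], [0, 0, 0.02], [0, 0, 0.02], [0, 0, 0.02], [0, 0, 0.02], [0, 0, 0.02], [0, 0, 0.01], [0, 0, 0], [0, 0, 0]]' --dr '[[0, 0, 0], [0, 0, 0], [0, 0, 0], [0, 0, 0], [0, 0, 0], [0, 0, 0], [0, 0, 0], [0, 0, 0], [0, 0, 0], [0, 0, 0], [0, 0, 0], [0, 0, 0], [0, 0, 0], [0, 0, 0], [0, 0, 0]]'

```text
time_s: 12.42
position: [0.4489, 0.2733, 0.2691]
tool_rot: [[-0.0, 1.0, -0.001], [1.0, 0.0, -0.0], [-0.0, -0.001, -1.0]]
ft_force: [-0.3, -0.9, -5.8]
grip_width: 0.0283
```

```bash
python3 - <<'E'
from h import *
o=observe();print(o['position'],o['ft_force'],o['time_s'],o['wrist_torque'])
snap('wrist','w6');snap('side','s6')
E
```

```text
[0.44893584 0.2732516  0.26905855] [-0.31005521 -0.90772352 -5.76715504] 12.4167 [-0.03327043  0.00508809 -0.04097738]
```

View pics/w6.png

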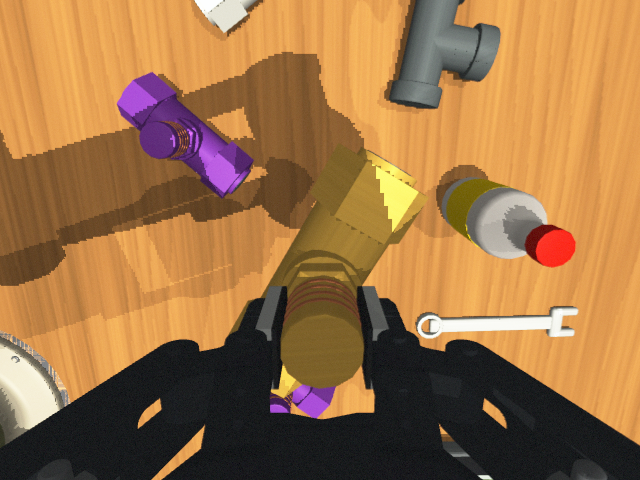

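View pics/s6.png

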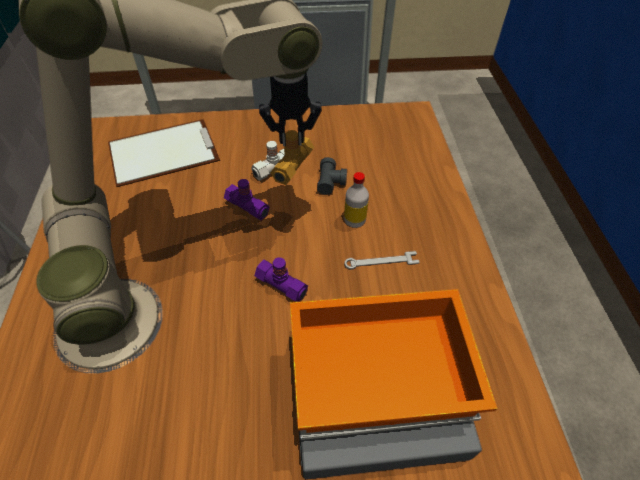

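Emit:
jog_arm --travel '[[0, -0.005, 0.015], [0.002, -0.012, 0.015], [0.004, -0.02, 0.01], [0.007, -0.026, 0.006], [0.008, -0.028, 0.004], [0.009, -0.028, 0], [0.009, -0.028, 0], [0.009, -0.028, 0], [0.009, -0.028, 0], [0.009, -0.028, 0], [0.009, -0.028, 0], [0.009, -0.028, 0], [0.009, -0.028, 0], [0.009, -0.028, 0], [0.009, -0.028, 0], [0.009, -0.028, 0], [0.009, -0.028, 0], [0.009, -0.028, 0], [0.006, -0.02, 0], [0.0037, -0.009, 0]]' --dr '[[0, 0, 0], [0, 0, 0], [0, 0, 0], [0, 0, 0], [0, 0, 0], [0, 0, 0], [0, 0, 0], [0, 0, 0], [0, 0, 0], [0, 0, 0], [0, 0, 0], [0, 0, 0], [0, 0, 0], [0, 0, 0], [0, 0, 0], [0, 0, 0], [0, 0, 0], [0, 0, 0], [0, 0, 0], [0, 0, 0]]'

```text
time_s: 14.18
position: [0.5971, -0.2135, 0.3171]
tool_rot: [[0.003, 1.0, -0.003], [1.0, -0.003, 0.001], [0.001, -0.003, -1.0]]
ft_force: [-0.2, 0.2, -5.7]
grip_width: 0.0283
```

```bash
python3 - <<'E'
from h import *
o=observe();print(o['q'],o['position'],o['ft_force'],o['time_s'],o['grip_width'])
snap('top','t7');snap('side','s7')
E
```

```text
[-3.03391486e+01  2.88771814e+01  4.88061885e+01 -3.97669125e-02
  1.02517336e+02 -3.02009419e+01] [ 0.59709808 -0.21352065  0.31711819] [-0.20860302  0.21031507 -5.66101953] 14.1833 0.028259424760517373
```

View pics/s7.png

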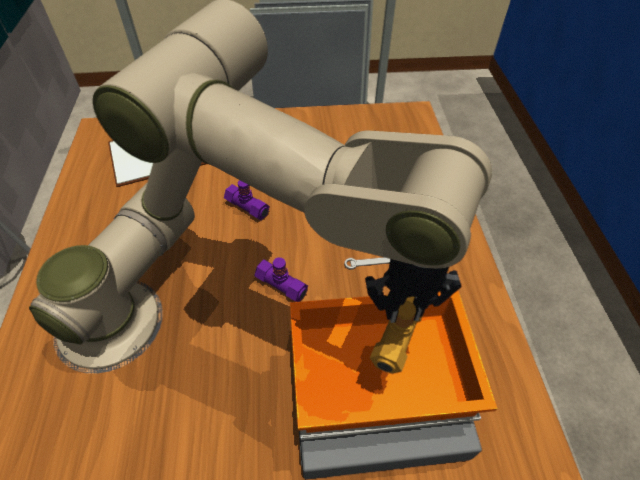

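View pics/t7.png

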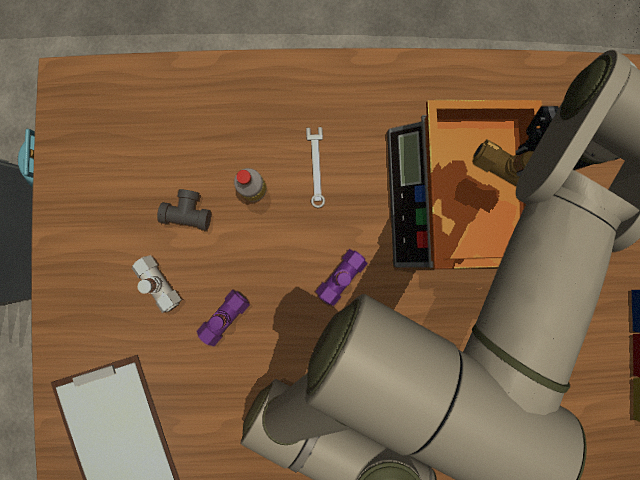

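Emit:
jog_arm --travel '[[-0.004, 0, -0.005], [-0.004, 0, -0.01], [0, 0, -0.015], [0, 0, -0.015], [0, 0, -0.015], [0, 0, -0.015], [0, 0, -0.015], [0, 0, -0.01], [0, 0, -0.008], [0, 0, -0.005], [0, 0, -0.003], [0, 0, 0], [0, 0, 0]]' --dr '[[0, 0, 0], [0, 0, 0], [0, 0, 0], [0, 0, 0], [0, 0, 0], [0, 0, 0], [0, 0, 0], [0, 0, 0], [0, 0, 0], [0, 0, 0], [0, 0, 0], [0, 0, 0], [0, 0, 0]]'

```text
time_s: 15.37
position: [0.5892, -0.2107, 0.2042]
tool_rot: [[-0.0, 1.0, 0.001], [1.0, 0.0, -0.0], [-0.0, 0.001, -1.0]]
ft_force: [0.6, -0.4, -4.9]
grip_width: 0.0283
```

Emit:
jog_arm --travel '[[0, 0, -0.003], [0, 0, -0.003], [0, 0, -0.002], [0, 0, -0.002], [0, 0, -0.0015], [0, 0, 0], [0, 0, 0]]' --dr '[[0, 0, 0], [0, 0, 0], [0, 0, 0], [0, 0, 0], [0, 0, 0], [0, 0, 0], [0, 0, 0]]'

```text
time_s: 15.95
position: [0.589, -0.2106, 0.1921]
tool_rot: [[-0.0, 1.0, -0.0], [1.0, 0.0, 0.0], [0.0, -0.0, -1.0]]
ft_force: [0.0, 0.2, -5.4]
grip_width: 0.0285
```

Emit:
jog_arm --travel '[[0, 0, -0.001], [0, 0, -0.001], [0, 0, -0.0005], [0, 0, 0], [0, 0, 0]]' --dr '[[0, 0, 0], [0, 0, 0], [0, 0, 0], [0, 0, 0], [0, 0, 0]]'

```text
time_s: 16.37
position: [0.589, -0.2107, 0.1901]
tool_rot: [[0.0, 1.0, 0.001], [1.0, -0.0, -0.0], [-0.0, 0.001, -1.0]]
ft_force: [-1.3, 0.6, -1.9]
grip_width: 0.0284
```

Emit:
jog_arm --travel '[[0, 0, -0.0003], [0, 0, 0], [0, 0, 0], [0, 0, 0], [0, 0, 0], [0, 0, 0], [0, 0, 0], [0, 0, 0]]' --dr '[[0, 0, 0], [0, 0, 0], [0, 0, 0], [0, 0, 0], [0, 0, 0], [0, 0, 0], [0, 0, 0], [0, 0, 0]]' --jaw 0.07

```text
time_s: 17.03
position: [0.589, -0.2107, 0.1893]
tool_rot: [[-0.0, 1.0, 0.0], [1.0, 0.0, -0.0], [-0.0, 0.0, -1.0]]
ft_force: [0.2, -0.6, 0.1]
grip_width: 0.0703
```

Emit:
jog_arm --travel '[[0, 0, 0.005], [0, 0, 0.01], [0, 0, 0.02], [0, 0, 0.02], [0, 0, 0.02], [0, 0, 0.02], [0, 0, 0.02], [0, 0, 0], [0, 0, 0], [0, 0, 0]]' --dr '[[0, 0, 0], [0, 0, 0], [0, 0, 0], [0, 0, 0], [0, 0, 0], [0, 0, 0], [0, 0, 0], [0, 0, 0], [0, 0, 0], [0, 0, 0]]'

```text
time_s: 17.87
position: [0.5888, -0.2105, 0.3039]
tool_rot: [[0.0, 1.0, -0.001], [1.0, -0.0, 0.0], [0.0, -0.001, -1.0]]
ft_force: [0.6, -0.7, 0.2]
grip_width: 0.0703
```

```bash
python3 - <<'E'
from h import *
o=observe();print(o['position'],o['ft_force'],o['time_s'],o['grip_width'])
snap('wrist','w8')
E
```

```text
[ 0.58876996 -0.21053227  0.3038504 ] [ 0.62130379 -0.67325532  0.19462514] 17.8667 0.07025121051268055
```

View pics/w8.png

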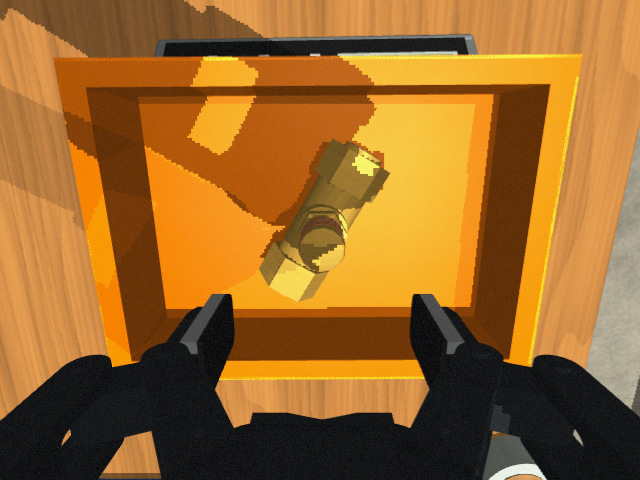

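Emit:
jog_arm --travel '[[-0.003, 0.012, 0], [-0.005, 0.024, 0], [-0.005, 0.024, 0], [-0.005, 0.024, 0], [-0.005, 0.024, 0], [-0.005, 0.024, 0], [-0.005, 0.024, 0], [-0.005, 0.024, 0], [-0.005, 0.024, 0], [-0.005, 0.024, 0], [-0.005, 0.024, 0], [-0.003, 0.008, 0], [0, 0, -0.005], [0, 0, -0.005], [0, 0, -0.005], [0, 0, -0.005], [0, 0, -0.005], [0, 0, -0.005], [0, 0, -0.005], [0, 0, -0.005]]' --dr '[[0, 0, 0], [0, 0, 0], [0, 0, 0], [0, 0, 0], [0, 0, 0], [0, 0, 0], [0, 0, 0], [0, 0, 0], [0, 0, 0], [0, 0, 0], [-0.07, 0, 0], [-0.07, 0, 0], [-0.07, 0, 0], [-0.07, 0, 0], [-0.07, 0, 0], [-0.07, 0, 0], [-0.07, 0, 0], [-0.07, 0, 0], [-0.07, 0, 0], [-0.07, 0, 0]]' --jaw 0 --newtons 30

```text
time_s: 19.58
position: [0.5323, 0.0501, 0.2638]
tool_rot: [[-0.001, 1.0, 0.001], [0.763, 0.001, -0.647], [-0.647, -0.0, -0.763]]
ft_force: [1.0, 0.2, 0.6]
grip_width: -0.0003
```

Emit:
jog_arm --travel '[[0, -0.0097, -0.0121], [0, -0.0097, -0.0121], [0, -0.0097, -0.0121], [0, -0.0097, -0.0121], [0, -0.0097, -0.0121], [0, -0.0097, -0.0121], [0, -0.0097, -0.0121], [0, -0.0097, -0.0121], [0, -0.0097, -0.0121], [0, -0.0097, -0.0121], [0, -0.0097, -0.0121], [0, -0.0097, -0.0121], [0, 0, 0], [0, 0, 0]]' --dr '[[0, 0, 0], [0, 0, 0], [0, 0, 0], [0, 0, 0], [0, 0, 0], [0, 0, 0], [0, 0, 0], [0, 0, 0], [0, 0, 0], [0, 0, 0], [0, 0, 0], [0, 0, 0], [0, 0, 0], [0, 0, 0]]'

```text
time_s: 20.75
position: [0.5323, -0.0667, 0.1188]
tool_rot: [[-0.001, 1.0, -0.001], [0.765, -0.0, -0.644], [-0.644, -0.002, -0.765]]
ft_force: [0.8, 1.1, -0.0]
grip_width: -0.0
```

```bash
python3 - <<'E'
from h import *
o=observe();print(o['position'],o['ft_force'],o['time_s'],o['q'],o['tool_rot'])
snap('wrist','w9');snap('top','t9')
E
```

```text
[ 0.53231499 -0.0667096   0.11878669] [ 0.76966177  1.07992813 -0.01101824] 20.75 [ -1.98306181  31.8178885   89.58877881 -45.0758617   65.3823626
  20.0907534 ] [[-8.54176291e-04  9.99998790e-01 -1.30027595e-03]
 [ 7.65002179e-01 -1.83967181e-04 -6.44027665e-01]
 [-6.44027124e-01 -1.54482710e-03 -7.65001096e-01]]
```

View pics/w9.png

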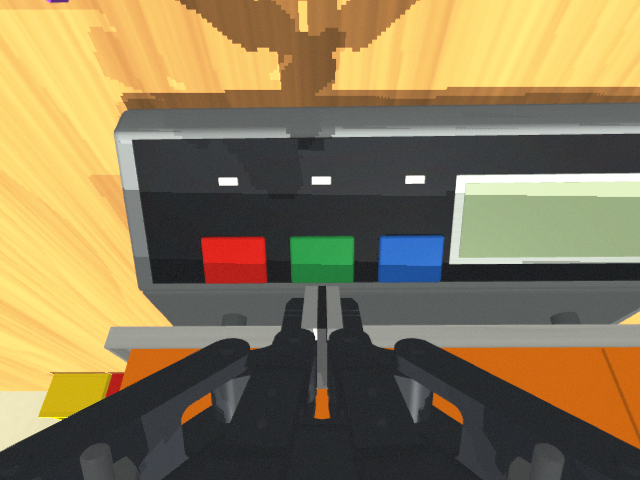

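View pics/t9.png

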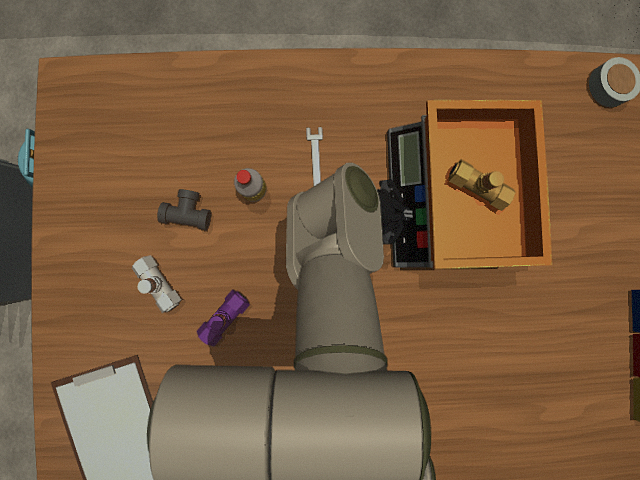

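Emit:
jog_arm --travel '[[0, -0.0034, -0.004], [0, -0.0034, -0.004], [0, -0.0034, -0.004], [0, -0.0034, -0.004], [0, -0.0034, -0.004], [0, -0.0034, -0.004], [0, -0.0034, -0.004], [0, -0.0034, -0.004], [0, -0.0034, -0.004], [0, -0.0034, -0.004], [0, 0, 0], [0, 0, 0]]' --dr '[[0, 0, 0], [0, 0, 0], [0, 0, 0], [0, 0, 0], [0, 0, 0], [0, 0, 0], [0, 0, 0], [0, 0, 0], [0, 0, 0], [0, 0, 0], [0, 0, 0], [0, 0, 0]]'

```text
time_s: 21.85
position: [0.5329, -0.1012, 0.0789]
tool_rot: [[0.0, 1.0, -0.0], [0.765, -0.0, -0.644], [-0.644, -0.0, -0.765]]
ft_force: [-0.2, 0.3, -0.0]
grip_width: 0.0002
```

Emit:
jog_arm --travel '[[0, -0.0006, -0.0008], [0, -0.0006, -0.0008], [0, -0.0006, -0.0008], [0, -0.0006, -0.0008], [0, -0.0006, -0.0007], [0, -0.0003, -0.0004], [0, 0, 0], [0, 0, 0]]' --dr '[[0, 0, 0], [0, 0, 0], [0, 0, 0], [0, 0, 0], [0, 0, 0], [0, 0, 0], [0, 0, 0], [0, 0, 0]]'

```text
time_s: 22.52
position: [0.533, -0.1044, 0.0748]
tool_rot: [[0.0, 1.0, -0.0], [0.765, -0.0, -0.644], [-0.644, -0.0, -0.765]]
ft_force: [0.1, 0.0, 0.1]
grip_width: 0.0002
```

Emit:
jog_arm --travel '[[0, -0.0003, -0.0004], [0, -0.0003, -0.0004], [0, -0.0003, -0.0004], [0, 0, 0], [0, 0, 0]]' --dr '[[0, 0, 0], [0, 0, 0], [0, 0, 0], [0, 0, 0], [0, 0, 0]]'

```text
time_s: 22.93
position: [0.533, -0.1052, 0.0738]
tool_rot: [[0.0, 1.0, 0.0], [0.765, 0.0, -0.644], [-0.644, 0.0, -0.765]]
ft_force: [0.3, 1.6, 2.3]
grip_width: 0.0
```

Emit:
jog_arm --travel '[[0, -0.0003, -0.0004], [0, -0.0003, -0.0004], [0, 0, 0], [0, 0, 0]]' --dr '[[0, 0, 0], [0, 0, 0], [0, 0, 0], [0, 0, 0]]'

```text
time_s: 23.27
position: [0.5331, -0.1057, 0.0731]
tool_rot: [[0.0, 1.0, 0.0], [0.765, 0.0, -0.644], [-0.644, 0.0, -0.765]]
ft_force: [-1.6, 3.8, 5.3]
grip_width: 0.0001
```

Emit:
jog_arm --travel '[[0, -0.0002, -0.0003], [0, -0.0001, -0.0001], [0, 0, 0], [0, 0, 0], [0, 0, 0], [0, 0, 0]]' --dr '[[0, 0, 0], [0, 0, 0], [0, 0, 0], [0, 0, 0], [0, 0, 0], [0, 0, 0]]'

```text
time_s: 23.77
position: [0.5331, -0.1059, 0.0729]
tool_rot: [[0.0, 1.0, 0.001], [0.765, 0.0, -0.644], [-0.644, 0.001, -0.765]]
ft_force: [-1.6, 4.4, 6.4]
grip_width: -0.0
```

Emit:
jog_arm --travel '[[0, -0.0002, -0.0002], [0, -0.0002, -0.0002], [0, -0.0001, -0.0002], [0, 0, 0], [0, 0, 0], [0, 0, 0], [0, 0, 0]]' --dr '[[0, 0, 0], [0, 0, 0], [0, 0, 0], [0, 0, 0], [0, 0, 0], [0, 0, 0], [0, 0, 0]]'

```text
time_s: 24.35
position: [0.5331, -0.106, 0.0728]
tool_rot: [[0.0, 1.0, 0.001], [0.765, 0.0, -0.644], [-0.644, 0.001, -0.765]]
ft_force: [-3.5, 8.8, 11.6]
grip_width: -0.0003
```

Emit:
jog_arm --travel '[[0, 0.002, 0.0024], [0, 0.005, 0.006], [0, 0.008, 0.0095], [0, 0.01, 0.012], [0, 0.01, 0.012], [0, 0.01, 0.012], [0, 0.01, 0.012], [0, 0.01, 0.012], [0, 0.01, 0.012], [0, 0.01, 0.012], [0, 0.01, 0.012], [0, 0.01, 0.012], [0, 0.005, 0.006], [0, 0, 0], [0, 0, 0], [0, 0, 0]]' --dr '[[0, 0, 0], [0, 0, 0], [0, 0, 0], [0, 0, 0], [0, 0, 0], [0, 0, 0], [0, 0, 0], [0, 0, 0], [0, 0, 0], [0, 0, 0], [0, 0, 0], [0, 0, 0], [0, 0, 0], [0, 0, 0], [0, 0, 0], [0, 0, 0]]'

```text
time_s: 25.68
position: [0.5327, 0.003, 0.2029]
tool_rot: [[-0.001, 1.0, -0.001], [0.765, -0.0, -0.644], [-0.644, -0.001, -0.765]]
ft_force: [0.1, -0.5, 0.0]
grip_width: 0.0003
```

```bash
python3 - <<'E'
from h import *
o=observe();print(o['position'],o['ft_force'],o['time_s'])
snap('side','s10');snap('top','t10')
E
```

```text
[0.53267272 0.00295497 0.20294305] [ 0.11679654 -0.4825925   0.02264127] 25.6833
```

View pics/s10.png

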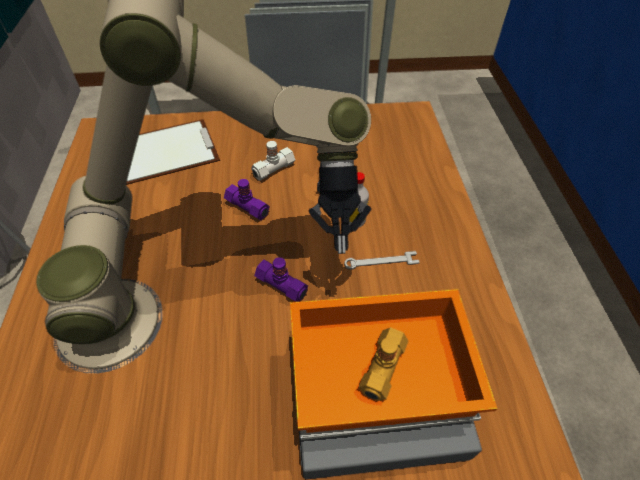

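View pics/t10.png

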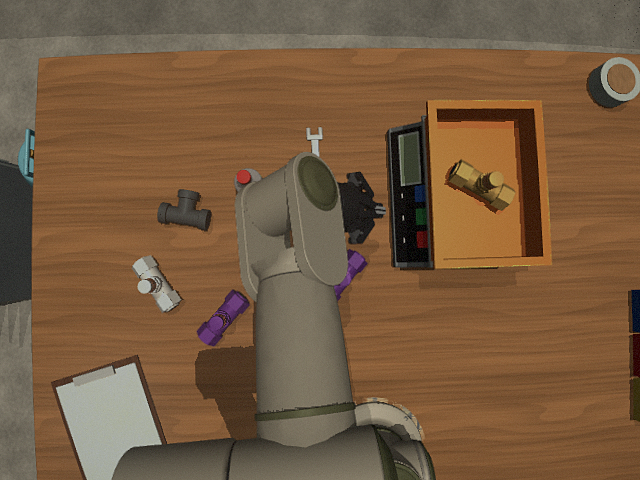

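The valve is standing in the tub, around (490,185) in the top view. The tub rim corners are where they were at the start, the bystanders haven't moved, and the robot is clear of everything. I'm handing in the job.

```bash
python3 -c "
from rig import close_job
print(close_job())"
```

```text
the job is handed in; nothing more can be done
None
```

The weighing sequence is done and the job is handed in, at about 26 s of the 72 s allowed. The interface gives no verdict, so the points below are my own readings.

- **Blue key:** I pressed it square to the console face with the tub empty. The force reached about 9.5–11 N and the key stopped moving, so it was at its stop. I held it there for more than 0.3 s.
- **Valve:** I gripped the brass valve by its cap; the force reading put it at about 0.6 kg. I lowered it into the middle of the tub until it touched the floor and then let go. Pictures afterwards show it standing upright in the tub.
- **Green key:** I pressed it the same way and saw it bottom at about 14.5 N, against the 30 N limit. It was past its registering force for about 0.9 s. I kept clear of the red key.
- **Final check:** The last side and top pictures show the tub where it was on the pan with the valve in it, and the tee, bottle and wrench unmoved as far as they were in view. The arm is clear of everything, with no contact force beyond sensor noise.

**Small disagreements:** The cap's position differed by 2–3 mm between the wrist camera and the two fixed cameras. The key edges differed by about 2 mm. Both were small enough not to matter.

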